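Unplug the ear defenders and hang both pairs on the rail

ROBOT

A 7-joint arm with a two-finger parallel gripper is mounted at the origin on the work surface. World frame = base frame: x ahead of the robot, y to its left, z up, the work surface at z = 0. Lengths are in m, angles in rad, forces in N, time in s.
With the tool pointing down it reaches from about 0.425 to 0.825 m from the base axis. Payload 3.6 kg.
Tool frame: the origin (TCP) lies where the fingers leave the gripper's body, on its centre line; the fingertips stand 73 mm ahead of it and the grasp point (between the pads) lies 54 mm ahead of it; z points along the fingers, y is the line along which they close (so a half turn about z gives the same grasp; the last joint's range is limited). The gripper opens to 85 mm and grips with 20 to 120 N. Pads are 22 mm wide; open, the fingers measure 114 mm over their backs; the gripper's body (76 mm by 85 mm) begins 54 mm behind the grasp point. The pads swing forward as they close: fully open they stand 13 mm farther back than shut.
Start: joints at [1.246, 0.615, -0.013, 1.423, 0.008, 1.103, -0.04], TCP at [0.191, -0.621, 0.304] pointing down, gripper open.
Joint ranges: [-3.12, 3.12], [-0.3, 2.06], [-1.34, 1.32], [0.26, 2.42], [-1.36, 4.5], [0.01, 1.98], [-2.84, 2.84]. Speed limits (rad/s): [2.79, 2.79, 3.14, 3.14, 3.14, 3.14, 3.14].

INTERFACE

Orientations are given as a unit quaternion [x, y, z, w].
In Python, from station import arm, snapshot, camera_info, ticket gives the robot as it stands. Calls block until the motion is done:
- arm.movep(position, orientation): joint-space move of the TCP to a pose.
- arm.line_to(position, velocity=0.15, ori=None): straight line of the TCP; ori=None keeps the orientation; velocity is the mean speed in m/s.
- arm.move_j(angles): joint-space move.
- arm.move_gripper(opening, effort=None): opening from 0.0 (shut) to 1.0 (fully open); effort is the grip in N (None keeps the last); returns when the fingers have stopped.
- arm.pause(seconds).
- arm.ik(position, orientation): joint angles nearest the present ones, or None.
- snapshot(name): name is "scene" or "top" or "wrist"; returns the picture (400x640x3 uint8, blue, green, red); there is no depth.
- camera_info(name): a dict with "fx", "fy", "cx", "cy" (pixels), "dist_coeffs" ([k1, k2, p1, p2, k3] as OpenCV has them; the pictures are not rectified), "R" (3x3) and "t" (3): a world point X has camera coordinates R X + t; the wrist camera has in their place "T_tool_cam" (4x4, takes a point from camera to tool coordinates, whose origin is the TCP and whose axes are the flange's). Camera axes: x right, y down, z forward; pixel columns grow to the right and rows downward; lengths in m; the calibration is good to about 2 mm. A picture is of the moment at which its call begins: read the wrist's pose just before it. camera_info takes no time and is no camera call.
A pose or a line that the arm cannot do raises arm.MotionError and nothing moves.
- ticket.finish_job(): hands the job in; it is judged then, once.
Readings, each from a call of its own:
- arm.read_time(): time.
- arm.read_joint_positions(): joint angles.
- arm.read_dq(): joint speeds.
- arm.read_effort(): joint torques, N m.
- arm.read_tool_pos(): TCP position.
- arm.read_eef_rot(): TCP orientation.
- arm.read_ft_force(): force on the tool from outside, world axes, zero at the start.
- arm.read_wrist_torque(): the same for the moment, N m.
- arm.read_opening(): opening from 0.0 (shut) to 1.0 (fully open).
- arm.read_finger_force(): force on a finger pad.
Only numpy, scipy, OpenCV 4.12 (cv2) and the standard library are available. Lean on these libraries where they do the work, as an engineer would, in place of code of your own. Each camera call takes 0.05 s, during which the arm holds its last target. There are 200 camera calls.

TASK

Workshop is over, so put the ear defenders away: switch the charging cradle off by pushing its lever fully over towards the ear defenders, pull the charged pair straight up out of the cradle and hang it over the wooden rail, then hang the other pair, which was left standing on the bench, on the rail beside it. Each pair must straddle the bar by its headband with one cup on either side, set down on the bar rather than dropped, and the glue bottle, cup and plane must be left where they are.

Things in the scene. Friction and masses are not known exactly. Their poses are not given: they have to be found in the camera images.
- docked_pair: Ear defenders, 0.24 kg: two grey cups, rigid black headband. Origin midway between the cup undersides; z up to the crown, y from cup to cup, x across the band. 154 mm (y) x 60 mm (x) x 160 mm high; cups 72 mm tall, gap between them 74 mm. Starts plugged into the cradle, undersides 20 mm above the bench; sprung rollers over a lip on each cup hold it: straight up, about 10 N over 6 mm.
- bench_pair: Ear defenders, 0.24 kg: two grey cups, rigid black headband. Origin midway between the cup undersides; z up to the crown, y from cup to cup, x across the band. 154 mm (y) x 60 mm (x) x 160 mm high; cups 72 mm tall, gap between them 74 mm. Starts standing free on the bench, arch up.
- docked_pair_under (a point): Centre of the underside of this pair's crown, 140 mm above its origin; rests on the bar when hung. The crown is a straight padded block 26 mm wide (x), 56 mm long (y), 20 mm thick (140 to 160 mm up): grip it across its 26 mm, fingertips no lower than its underside, as the bar will run right below them. Beside it the 22 mm wide band curves down to the cups.
- bench_pair_under (a point): Centre of the underside of this pair's crown, 140 mm above its origin; rests on the bar when hung. The crown is a straight padded block 26 mm wide (x), 56 mm long (y), 20 mm thick (140 to 160 mm up): grip it across its 26 mm, fingertips no lower than its underside, as the bar will run right below them. Beside it the 22 mm wide band curves down to the cups.
- cradle: Fixed grey charging cradle on the bench. Origin: underside, centred between its two pockets; its y runs from pocket to pocket, z up. Cradle part 90 mm (x) by 216 mm (y), base 20 mm high, pocket walls up to 46 mm; on its +y end is a switch box, 34 mm high, from y=107 to y=213 mm, with the lever on top.
- switch (a joint): Angle of the black toggle lever on the cradle's switch box (80 mm long, stays where left). Near 0 (start, on) it leans 0.5 rad away from the pockets (towards the cradle's +y); at 1.0 (off) it leans 0.5 rad the other way, towards the pockets (-y). Its pivot lies at cradle x=0, y=165 mm.
- switch_tip (a point): Tip of the lever, about 120 mm above the bench; it moves along the cradle's y.
- rail: Fixed wooden rail: a round 25 mm bar along its own y between two posts, at y=+-198 mm (30 mm thick along y, 165 mm high, each on a foot 140 mm long in x and 18 mm high). Clear bar length 366 mm; nothing under the bar between the feet. Origin on the bench under the bar's middle; x across the bar, z up.
- bar_mid (a point): Middle of the bar on its axis, 142.5 mm above the bench (bar top at 155 mm). Same axes as the rail.
- glue: Bystander: white glue bottle, 64 mm diameter, 170 mm high, standing; origin at the centre of its underside.
- cup: Bystander: white cup, 80 mm across, 95 mm high, standing; origin at the centre of its underside.
- plane: Bystander: wooden hand plane 55 x 160 mm, 45 mm high with knob and iron to about 85 mm; origin at the centre of its underside.

How it is judged:
By the outcome, as a careful person would: the job done as asked, in the order asked, and still so for the second after the job is handed in, with the robot touching nothing.
It also fails if it takes over 67 s, if anything falls off the work surface, if the arm or the gripper's body presses on something with over 40 N, if the wrist force passes 120 N, or if a joint passes its speed limit or range.

## Working session

There is one attempt and no reset: what is moved stays moved. The work goes in short steps, each a Python script; the robot and the scene stay as the last script left them, time stands still between calls to the robot, and variables do not carry over. Pictures are saved under pics/ and viewed, at most 10 in all, crops included, and the job is handed in when it is done.

```bash
ls; mkdir -p pics
python3 - <<'E'
from station import arm,snapshot,camera_info
import cv2,numpy as np
for n in("scene","top"):
    cv2.imwrite(f"pics/{n}0.png",snapshot(n)); c=camera_info(n); print(n,c)
print(camera_info("wrist")); print(arm.read_time(),arm.read_tool_pos(),arm.read_eef_rot())
E
```

```text
pics
scene {'fx': 406.5053832779624, 'fy': 406.5053832779624, 'cx': 322.47493450506875, 'cy': 205.2865874949549, 'dist_coeffs': array([-0.04462765,  0.        ,  0.        ,  0.        ,  0.        ]), 'R': array([[-0.26256367,  0.9647524 ,  0.01769547],
       [ 0.56855966,  0.16950234, -0.80498998],
       [-0.77961544, -0.2013002 , -0.59302445]]), 't': array([ 0.16597764, -0.19818722,  1.59095488])}
top {'fx': 377.6919885720075, 'fy': 377.6919885720075, 'cx': 321.2613358494568, 'cy': 206.61595578793185, 'dist_coeffs': array([-0.0629474,  0.       ,  0.       ,  0.       ,  0.       ]), 'R': array([[ 0.01361925, -0.99980076, -0.01459307],
       [-0.9953185 , -0.01215871, -0.09588143],
       [ 0.09568489,  0.01583059, -0.99528579]]), 't': array([-0.01227426,  0.56616604,  1.29796591])}
{'fx': 334.4063268947908, 'fy': 334.4063268947908, 'cx': 326.0037072169676, 'cy': 205.30185603968798, 'dist_coeffs': array([-0.06975821,  0.        ,  0.        ,  0.        ,  0.        ]), 'T_tool_cam': array([[-1.16194314e-04, -9.50185918e-01, -3.11683666e-01,
         8.07416341e-02],
       [ 9.99999337e-01, -4.67395141e-04,  1.05208607e-03,
        -9.80022735e-05],
       [-1.14535680e-03, -3.11683337e-01,  9.50185343e-01,
        -6.93381772e-02],
       [ 0.00000000e+00,  0.00000000e+00,  0.00000000e+00,
         1.00000000e+00]])}
0.1 [ 0.19119399 -0.62069664  0.30285382] [ 9.88857863e-01  1.48858285e-01 -1.80412023e-04 -1.14229531e-03]
```

View pics/scene0.png

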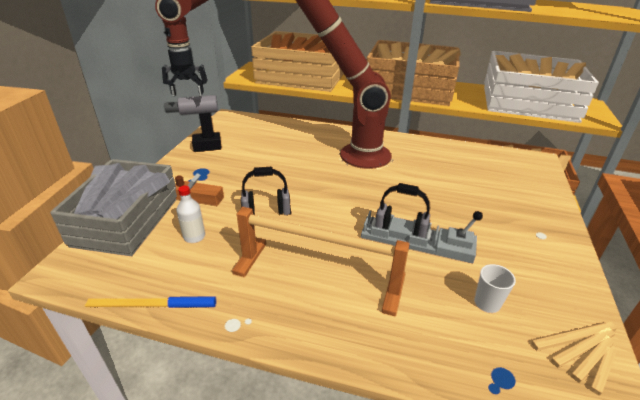

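View pics/top0.png

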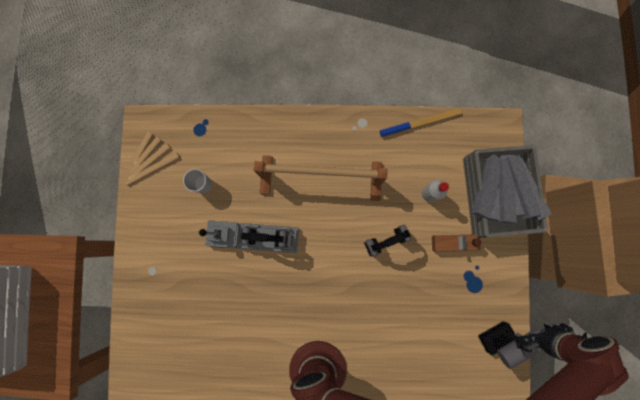

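The scene view shows the bench pair (265,190), docked pair (405,210), lever tip (478,215) and bar from (250,222) to (402,248). In the top view the crowns are near (388,241) and (265,239), the lever tip near (203,233), and the bar runs (265,169) to (378,173). I'll get coarse positions and take two wrist views.

```bash
cat > h.py <<'E'
import cv2,numpy as np
from scipy.spatial.transform import Rotation as Ro
from station import arm,snapshot,camera_info
def cam(n,pose=None):
    c=camera_info(n); K=np.array([[c['fx'],0,c['cx']],[0,c['fy'],c['cy']],[0,0,1]])
    if n=='wrist':
        T=np.eye(4);T[:3,:3]=Ro.from_quat(pose[1]).as_matrix();T[:3,3]=pose[0]
        W=np.linalg.inv(T@c['T_tool_cam']);R,t=W[:3,:3],W[:3,3]
    else: R,t=c['R'],c['t']
    return K,np.array(c['dist_coeffs']),R,t
def ray(C,px):
    K,d,R,t=C
    u=cv2.undistortPoints(np.array([[px]],float),K,d)[0,0]
    v=R.T@np.array([u[0],u[1],1]); return -R.T@t,v/np.linalg.norm(v)
def atz(C,px,z):
    o,v=ray(C,px); return o+v*(z-o[2])/v[2]
def tri(*obs):
    A=np.zeros((3,3));b=np.zeros(3);rs=[ray(C,p) for C,p in obs]
    for o,v in rs:
        P=np.eye(3)-np.outer(v,v);A+=P;b+=P@o
    X=np.linalg.solve(A,b)
    return X,max(np.linalg.norm(np.cross(X-o,v)) for o,v in rs)
def proj(C,X):
    K,d,R,t=C
    return cv2.projectPoints(np.array(X,float).reshape(-1,1,3),cv2.Rodrigues(R)[0],t,K,d)[0][:,0]
def quat(yaw): # tool down, tool y (closing line) along world angle yaw-90deg
    return (Ro.from_euler('z',yaw)*Ro.from_quat([1,0,0,0])).as_quat()
def wshot(name):
    p=(np.array(arm.read_tool_pos()),np.array(arm.read_eef_rot()))
    cv2.imwrite(f'pics/{name}.png',snapshot('wrist'));np.savez(f'pics/{name}.npz',p=p[0],q=p[1])
def wcam(name):
    d=np.load(f'pics/{name}.npz');return cam('wrist',(d['p'],d['q']))
E
python3 - <<'E'
from h import *
T=cam('top')
for n,p,z in [('tip',(203,233),.12),('dock',(265,239),.18),('bench',(388,241),.16),('barL',(265,169),.15),('barR',(378,173),.15),('glue',(443,187),.17),('plane',(457,243),.05),('cup',(197,181),.095)]:
    print(n,atz(T,p,z).round(3))
for nm,P in (('w1',(.5,-.12,.40)),('w2',(.5,.2,.40))):
    arm.movep(P,quat(0)); wshot(nm); print(arm.read_time(),arm.read_joint_positions())
for nm in('w1','w2'):
    im=cv2.imread(f'pics/{nm}.png'); cv2.imwrite(f'pics/{nm}b.png',cv2.resize(im,(800,500),interpolation=cv2.INTER_CUBIC))
E
```

```text
tip [0.466 0.38  0.12 ]
dock [0.449 0.165 0.18 ]
bench [ 0.448 -0.217  0.16 ]
barL [0.674 0.176 0.15 ]
barR [ 0.665 -0.187  0.15 ]
glue [ 0.619 -0.39   0.17 ]
plane [ 0.444 -0.472  0.05 ]
cup [0.642 0.417 0.095]
2.2917 [ 0.32235416  0.32165369 -0.1767556   1.6516519   0.06081968  1.1740633
 -1.44196877]
3.5583 [-0.2116258   0.37053563 -0.29974014  1.58663037  0.11642986  1.20232077
 -2.10900312]
```

View pics/w1b.png

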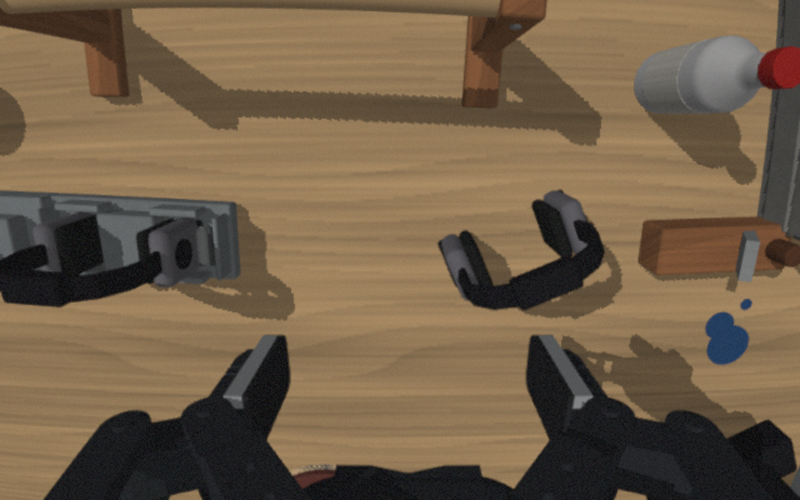

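View pics/w2b.png

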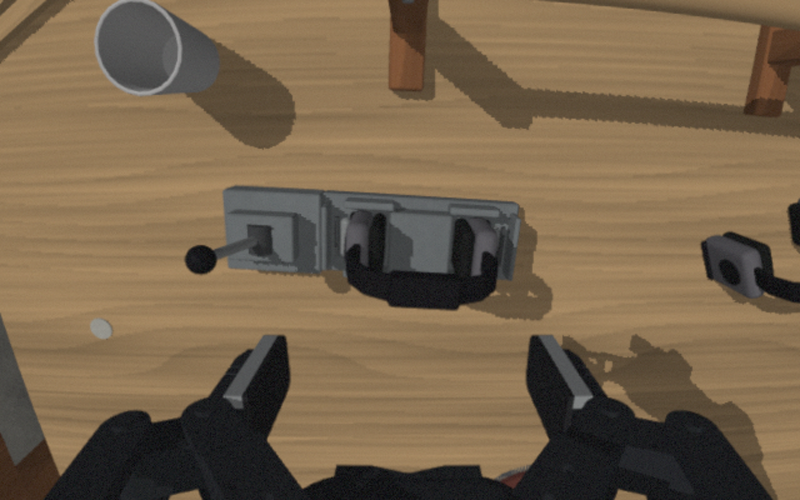

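```bash
cat > model.py <<'E'
from h import *
def box(x0,x1,y0,y1,z0,z1):
    return np.array([[x,y,z] for x in(x0,x1) for y in(y0,y1) for z in(z0,z1)])*1e-3
E_=[(0,1),(2,3),(4,5),(6,7),(0,2),(1,3),(4,6),(5,7),(0,4),(1,5),(2,6),(3,7)]
pair=[box(-13,13,-28,28,140,160),box(-30,30,37,77,0,72),box(-30,30,-77,-37,0,72)]
crad=[box(-45,45,-108,108,0,20),box(-45,45,107,213,0,34)]
rail=[box(-12.5,12.5,-183,183,130,155)]+[box(-12,12,s*198-15,s*198+15,0,165) for s in(1,-1)]+[box(-70,70,s*198-15,s*198+15,0,18) for s in(1,-1)]
def W(pose,X): # pose x,y,z,yaw
    return Ro.from_euler('z',pose[3]).apply(np.atleast_2d(X))+np.array(pose[:3])
def draw(im,C,pose,boxes,col,s,off):
    for b in boxes:
        p=(proj(C,W(pose,b))-off)*s
        for i,j in E_: cv2.line(im,tuple(int(v) for v in p[i]),tuple(int(v) for v in p[j]),col,1,cv2.LINE_AA)
def tile(img,C,items,x0,y0,w,h,s):
    im=cv2.resize(img[y0:y0+h,x0:x0+w],None,fx=s,fy=s,interpolation=cv2.INTER_CUBIC)
    for pose,b,col in items: draw(im,C,pose,b,col,s,np.array([x0,y0]))
    return im
E
cat > P.py <<'E'
docked=[.449,.165,.020,-.03];cradle=docked[:2]+[0,docked[3]]
bench=[.447,-.217,0,.33];rail_=[.668,-.004,0,-.03]
E
cat > ov.py <<'E'
import sys
from model import *
from P import *
A=[(docked,pair,(0,0,255)),(cradle,crad,(0,255,255)),(bench,pair,(0,0,255)),(rail_,rail,(255,255,0))]
rd=cv2.imread
t=[tile(rd('pics/w2.png'),wcam('w2'),A,140,140,300,120,1.333),
   tile(rd('pics/w1.png'),wcam('w1'),A,330,140,160,120,2.5)]
t[0]=cv2.copyMakeBorder(t[0],0,300-t[0].shape[0],0,400-t[0].shape[1],cv2.BORDER_CONSTANT)
t.append(tile(rd('pics/scene0.png'),cam('scene'),A,225,155,200,150,2))
t.append(tile(rd('pics/top0.png'),cam('top'),A,225,145,200,150,2))
cv2.imwrite(sys.argv[1],np.vstack([np.hstack(t[:2]),np.hstack(t[2:])]))
E
python3 - <<'E'
from model import *
C=wcam('w2');f=lambda x,y,z:print((x,y),atz(C,(x/1.25,y/1.25),z).round(4))
f(225,187,.034);f(320,191,.034);f(517,203,.02);f(228,268,.034)
f(200,260,.12)
C=wcam('w1');f(237,203,.02);f(240,280,.02)
for p in((510,281),(516,306),(575,258),(583,287)):f(*p,.16)
for p in((129,96),(463,106),(497,106)):f(*p,0)
for p in (((317,.0)),):pass
X=tri((cam('scene'),(478,215)),(wcam('w2'),(160,208)));print('tip',X)
E
python3 ov.py pics/ov1.png
```

```text
(225, 187) [0.517  0.3894 0.034 ]
(320, 191) [0.5117 0.2887 0.034 ]
(517, 203) [0.4956 0.0776 0.02  ]
(228, 268) [0.4265 0.3984 0.034 ]
(200, 260) [0.4648 0.3836 0.12  ]
(237, 203) [0.4957 0.0657 0.02  ]
(240, 280) [0.405  0.0738 0.02  ]
(510, 281) [ 0.4584 -0.203   0.16  ]
(516, 306) [ 0.4365 -0.2096  0.16  ]
(575, 258) [ 0.4776 -0.2534  0.16  ]
(583, 287) [ 0.4529 -0.2631  0.16  ]
(129, 96) [0.612  0.1822 0.    ]
(463, 106) [ 0.5955 -0.181   0.    ]
(497, 106) [ 0.5957 -0.2174  0.    ]
tip (array([0.46809866, 0.379174  , 0.13152412]), np.float64(0.00156331677075471))
```

View pics/ov1.png

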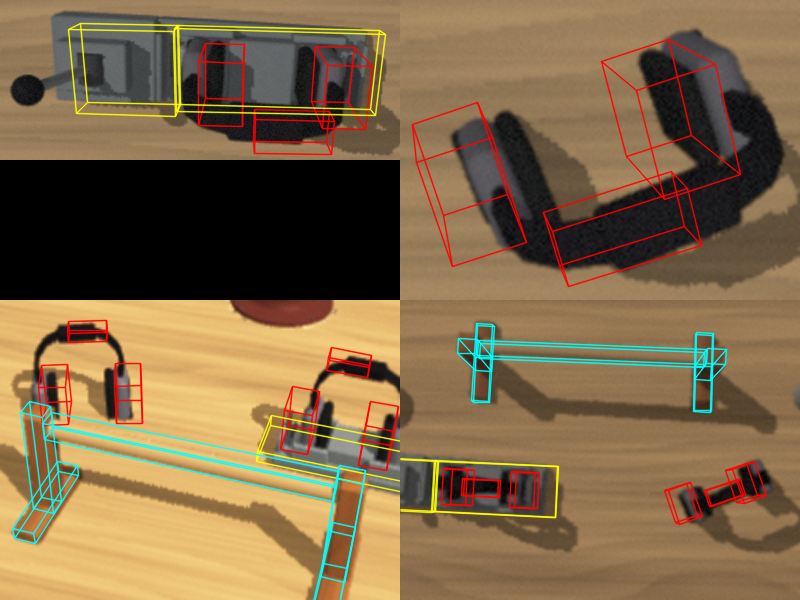

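The overlay is near on all items. The bench pair's yaw and the cradle are off by roughly 10 mm, so I'll refine both by silhouette fitting.

```bash
cat > fit.py <<'E'
from model import *
import P
from scipy.optimize import minimize
views={'w1':(cv2.imread('pics/w1.png'),wcam('w1')),'w2':(cv2.imread('pics/w2.png'),wcam('w2')),
 'top':(cv2.imread('pics/top0.png'),cam('top')),'scene':(cv2.imread('pics/scene0.png'),cam('scene'))}
a=np.linspace(0,np.pi/2,6)
arc=[(28+29*np.sin(t),90+65*np.cos(t)) for t in a]
band=[]
for s in(1,-1):
    for (y0,z0),(y1,z1) in zip(arc,arc[1:]):
        band.append(np.array([[x,s*y,z+d] for x in(-11,11) for y,z in((y0,z0),(y1,z1)) for d in(-5,5)])*1e-3)
pr=[pair[0]]+[box(-26,26,s*57-18,s*57+18,0,72) for s in(1,-1)]+band
def shift(bs,dz): return [b+[0,0,dz] for b in bs]
cr=crad+shift(pr,.02)+[box(-45,45,-108,-80,0,40)]
rl=rail[1:]
def sil(C,pose,bs,shape,S=4):
    m=np.zeros(shape[:2],np.uint8)
    for b in bs:
        h=cv2.convexHull((proj(C,W(pose,b))).astype(np.float32))
        cv2.fillConvexPoly(m,np.round(h*16).astype(np.int32),255,cv2.LINE_AA,4)
    return m.astype(np.float32)/255
def mask(im,kind):
    h=cv2.cvtColor(cv2.GaussianBlur(im,(3,3),0),cv2.COLOR_BGR2HSV).astype(int);H,S,V=h[...,0],h[...,1],h[...,2]
    if kind=='rail': return ((H<13)&(S>110)&(V>40)).astype(np.float32)
    return ((S<85)|(V<38)).astype(np.float32)
def fit(name,p0,bs,vs,kind,ign):
    D=[]
    for v in vs:
        im,C=views[v];m=mask(im,kind)
        roi=cv2.dilate(sil(C,p0,bs,im.shape),np.ones((25,25) if v in('w1','w2') else (13,13)))>0
        for q,b in ign: roi&=~(cv2.dilate(sil(C,q,b,im.shape),np.ones((3,3)))>0)
        if v[0]=='w': roi[268:]=0
        D.append((C,m,roi,im.shape))
    def cost(d,each=False):
        q=[p0[0]+d[0]/100,p0[1]+d[1]/100,p0[2],p0[3]+d[2]/10]
        c=[]
        for C,m,roi,sh in D:
            s=sil(C,q,bs,sh);c.append((np.abs(s-m)*roi).sum()/(s*roi).sum())
        return c if each else sum(c)
    r=min((minimize(cost,x0,method='Nelder-Mead',options=dict(initial_simplex=np.array(x0)+np.array([[0,0,0],[1,0,0],[0,1,0],[0,0,1]])*k)) for x0 in([0,0,0],[.5,.5,.5],[-.5,.5,1]) for k in(.6,-1)),key=lambda r:r.fun)
    q=[p0[0]+r.x[0]/100,p0[1]+r.x[1]/100,p0[2],p0[3]+r.x[2]/10]
    print(name,np.round(q,4).tolist(),np.round(cost(r.x,True),2));return q
p=[.453,.177,0,-.07]
R=(P.rail_,rail)
for vs in(['w1','w2','top','scene'],['top','scene']): R_=fit('rail',P.rail_,rl,vs,'rail',[])
R=(R_,rail)
for vs in(['w2','top','scene'],['w2'],['top'],['scene']): c=fit('cradle '+str(vs),p,cr,vs,'g',[R])
b0=[.452,-.225,0,.4]
for vs in(['w1','top','scene'],['w1'],['top'],['scene']): b=fit('bench '+str(vs),b0,pr,vs,'g',[R])
E
python3 fit.py
```

```text
rail [0.6729, -0.0017, 0.0, -0.0437] [0.52 0.52 0.4  0.47]
rail [0.6724, -0.0013, 0.0, -0.0467] [0.4  0.47]
cradle ['w2', 'top', 'scene'] [0.4562, 0.187, 0.0, -0.0598] [0.06 0.06 0.21]
cradle ['w2'] [0.4564, 0.1864, 0.0, -0.0649] [0.06]
cradle ['top'] [0.4555, 0.1874, 0.0, -0.0647] [0.06]
cradle ['scene'] [0.452, 0.1864, 0.0, -0.0444] [0.19]
bench ['w1', 'top', 'scene'] [0.4533, -0.2362, 0.0, 0.4118] [0.15 0.3  0.47]
bench ['w1'] [0.4546, -0.2359, 0.0, 0.4241] [0.15]
bench ['top'] [0.4513, -0.2333, 0.0, 0.4084] [0.29]
bench ['scene'] [0.4643, -0.2297, 0.0, 0.3939] [0.45]
```

```bash
cat > P.py <<'E'
cradle=[.4562,.187,0,-.062];docked=cradle[:2]+[.02,cradle[3]]
bench=[.454,-.2357,0,.42];rail_=[.6729,-.0017,0,-.0445]
E
python3 ov.py pics/ov2.png
```

```text
(no output)
```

View pics/ov2.png

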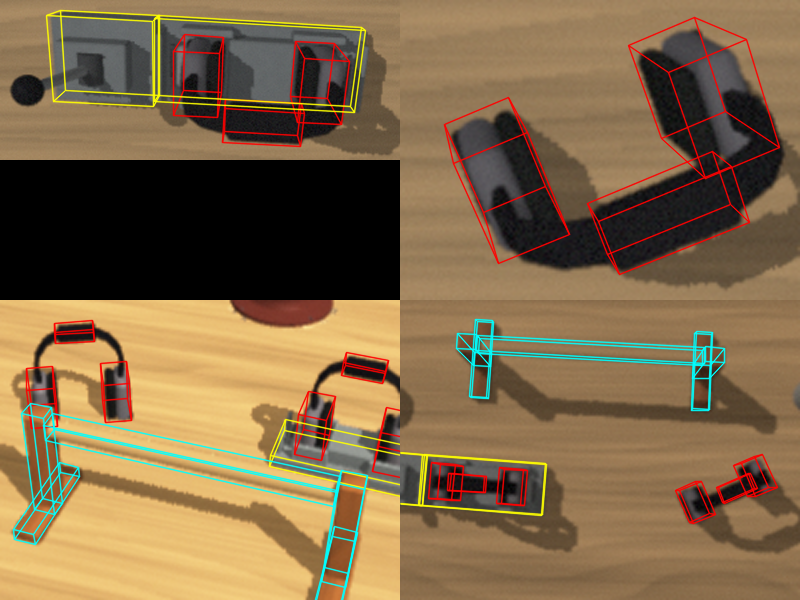

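The refined overlay fits the cups, crown and rail. First, the lever.

```bash
cat > sw.py <<'E'
from model import *
from P import *
q=quat(np.pi/2+cradle[3])
w=lambda y,z:W(cradle,[0,y,z])[0]
arm.move_gripper(0.0,60)
arm.movep(w(.252,.24),q); arm.line_to(w(.252,.158),.15)
f0=np.array(arm.read_ft_force());ax=W([0,0,0,cradle[3]],[0,1,0])[0]
print(arm.read_time(),f0.round(1))
arm.line_to(w(.180,.158),.08)
y=.180
while y>.140:
    y-=.003;arm.line_to(w(y,.158),.04)
    f=np.array(arm.read_ft_force())-f0;print(round(y,3),(f@ax).round(1),end='; ')
    if f@ax>18 and y<.172:break
print(arm.read_time())
arm.line_to(w(y+.05,.158),.15);arm.line_to(w(y+.05,.25),.25)
arm.move_gripper(1.0)
cv2.imwrite('pics/s2.png',snapshot('scene'));cv2.imwrite('pics/t2.png',snapshot('top'));print(arm.read_time())
a=cv2.imread('pics/s2.png')[150:300,330:530];b=cv2.imread('pics/t2.png')[200:275,180:330]
cv2.imwrite('pics/sw.png',np.vstack([cv2.resize(a,(400,300)),cv2.resize(b,(400,200))]))
E
python3 sw.py
```

```text
6.1333 [ 0.6  0.2 -1. ]
0.177 -0.4; 0.174 0.2; 0.171 0.7; 0.168 0.8; 0.165 -0.2; 0.162 1.8; 0.159 4.7; 0.156 8.1; 0.153 10.6; 0.15 13.6; 0.147 15.7; 0.144 19.8; 10.1833
12.0667
```

View pics/sw.png

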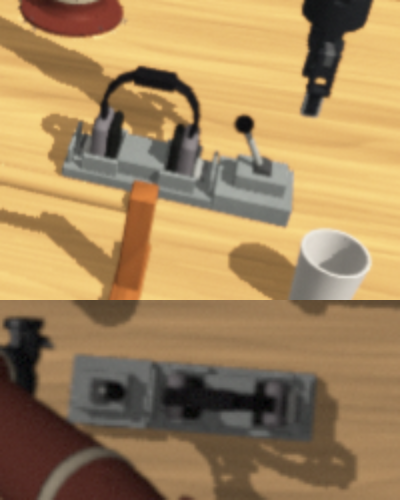

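The lever (knob at about (452,212) in the scene view) now leans towards the pockets, and the force ramp indicates the stop. I'll check its angle numerically, then grasp the docked pair.

```bash
cat > g1.py <<'E'
from model import *
from P import *
S=cam('scene')
for th in(-.5,-.4,-.3,-.2): print(th,proj(S,W(cradle,[0,.165+.08*np.sin(th),.05+.08*np.cos(th)]))[0].round(1))
q=quat(np.pi/2+docked[3]);p=np.array(docked[:3])
z=docked[2]+.215
j=arm.ik([*p[:2],.32],q);print(j)
for P_ in([*p[:2],z],[*p[:2],.41]): print(arm.ik(P_,q) is not None)
qr=quat(rail_[3]);h=W(rail_,[0,.075,0])[0]
print(arm.ik([*h[:2],.41],qr) is not None,arm.ik([*h[:2],.23],qr) is not None)
arm.move_gripper(.75,80)
arm.movep([*p[:2],.34],q);wshot('w3')
arm.line_to([p[0],p[1],z],.12)
print(arm.read_time(),arm.read_tool_pos(),np.round(arm.read_ft_force(),1))
im=cv2.imread('pics/w3.png');C=wcam('w3')
cv2.imwrite('pics/w3o.png',tile(im,C,[(docked,pair,(0,0,255)),(cradle,crad,(0,255,255))],0,0,640,400,1.25))
E
python3 g1.py
```

```text
-0.5 [451.3 213.4]
-0.4 [454.3 213. ]
-0.3 [457.4 212.7]
-0.2 [460.5 212.7]
[ 0.06717719  0.43134293 -0.71733661  1.82830516  0.33160891  1.00508812
 -0.84745908]
True
True
True True
14.3583 [0.45653046 0.18750526 0.23554605] [ 0.6 -0.4  0.7]
```

View pics/w3o.png

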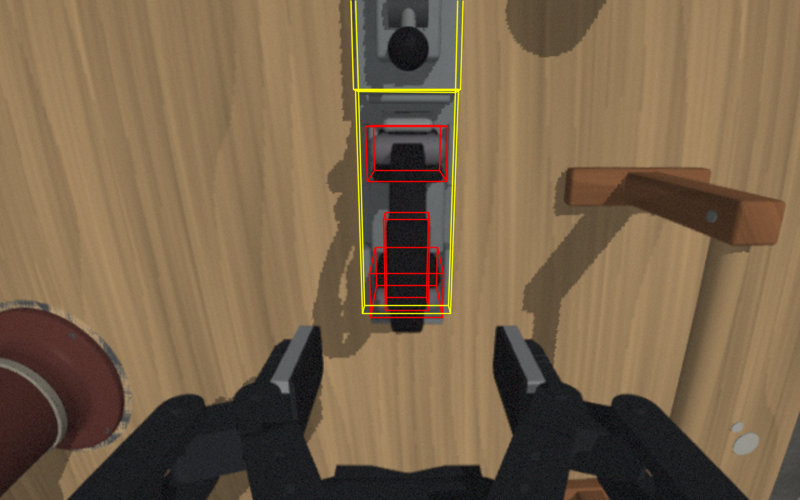

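The knob is at the fully-off projection (-0.5 rad). The crown overlay is aligned across the jaws, with the pair some 4 mm further towards -y. I'll correct that, grip, pull up and hang.

```bash
cat > hang.py <<'E'
from model import *
from P import *
qr=quat(rail_[3])
def fz(): 
    v=[];
    for _ in range(4): v.append(arm.read_ft_force()[2]);arm.pause(.03)
    return float(np.mean(v))
def grip(p,effort=80):
    b=fz();arm.move_gripper(0.0,effort);print('grip',arm.read_opening(),arm.read_finger_force(),arm.read_time());return b
def place(yr,z0=.230,push=4.0):
    h=W(rail_,[0,yr,0])[0]
    arm.line_to([h[0],h[1],.41],.25,ori=qr);arm.pause(.2);wshot(f'hover{yr>0}')
    arm.line_to([h[0],h[1],z0+.016],.15);f0=fz();z=z0+.016
    while z>z0-.02:
        z-=.002;arm.line_to([h[0],h[1],z],.04);f=fz();print(round(z,3),round(f-f0,1),end='; ')
        if f-f0>push:break
    print('t',arm.read_time(),arm.read_tool_pos());return h,z
E
cat > r1.py <<'E'
from hang import *
p=W(docked,[0,-.004,.215])[0]
arm.line_to(p,.05);b=grip(p)
arm.line_to([p[0],p[1],p[2]+.03],.06);print('lift',fz()-b,arm.read_opening())
arm.line_to([p[0],p[1],.41],.2);print('up',fz()-b,arm.read_opening(),arm.read_time())
h=W(rail_,[0,.075,0])[0]
arm.line_to([h[0],h[1],.41],.2,ori=qr);arm.pause(.2);wshot('w4');print(arm.read_time(),arm.read_tool_pos())
im=cv2.imread('pics/w4.png');C=wcam('w4')
t=np.array(arm.read_tool_pos())
held=[t[0],t[1],t[2]-.215,rail_[3]-np.pi/2]
sc=snapshot('scene');cv2.imwrite('pics/s4.png',sc)
I=[(held,pair,(0,0,255)),(rail_,rail,(255,255,0))]
cv2.imwrite('pics/w4o.png',np.vstack([tile(im,C,I,0,40,640,280,1.25)[:,:800],np.hstack([tile(sc,cam('scene'),I,220,130,266,167,1.5),tile(sc,cam('scene'),[],220,130,266,167,1.5)])[:, :800].copy() if 0 else cv2.copyMakeBorder(tile(sc,cam('scene'),I,220,130,260,125,2),0,0,0,280,cv2.BORDER_CONSTANT)]))
E
python3 r1.py
```

```text
grip 0.2844473342083201 79.44045424461365 15.175
lift -2.4016330351026283 0.2854933301555386
up -2.9421300453651513 0.28015670253155905 16.9667
18.9167 [0.67599854 0.0733916  0.41027937]
```

View pics/w4o.png

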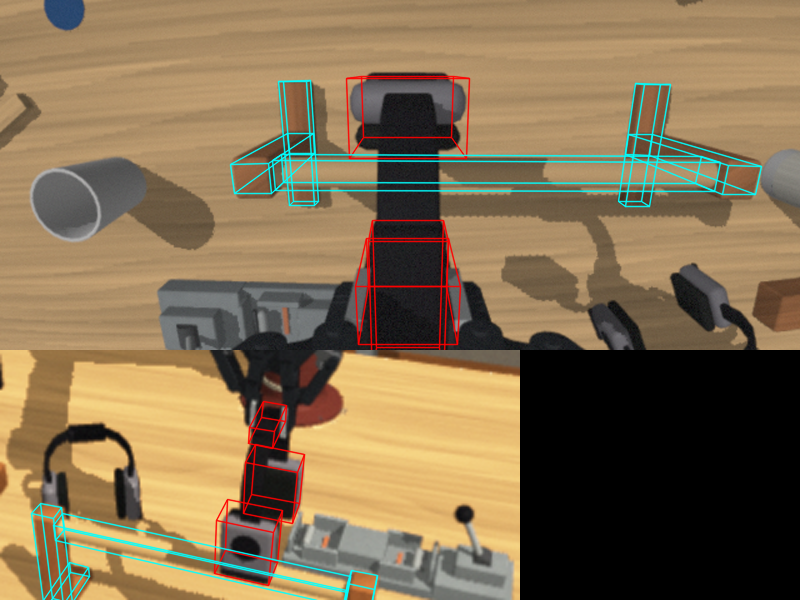

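The held pair and rail overlays agree within a few mm in both views, and the lever stays off. Placing now.

```bash
cat > r2.py <<'E'
from hang import *
h,z=place(.075)
arm.move_gripper(.6);print('f',fz())
arm.line_to([h[0],h[1],z+.09],.15)
# bench pair
q=quat(np.pi/2+bench[3]);p=np.array([*bench[:2],.215])
arm.move_gripper(.8);arm.movep([p[0],p[1],.33],q);wshot('w5');print(arm.read_time())
from fit import mask,sil,fit,views,pr
views['w5']=(cv2.imread('pics/w5.png'),wcam('w5'))
fit('bench w5',bench,pr,['w5'],'g',[]);fit('bench w5+w1',bench,pr,['w5','w1'],'g',[])
sc=snapshot('scene');cv2.imwrite('pics/s5.png',sc)
I=[([*h[:2],.015,rail_[3]-np.pi/2],pair,(0,0,255))]
cv2.imwrite('pics/c5.png',np.vstack([tile(views['w5'][0],wcam('w5'),[(bench,pair,(0,0,255))],80,40,480,250,1.25),tile(sc,cam('scene'),I,230,170,300,140,2)]))
E
sed -i 's/^p=\[.453/if __name__=="__main__":\n  pass\nelse: raise_=1\np=[.453/' fit.py
# keep only definitions when importing
sed -i '/^if __name__/,$d' fit.py
python3 r2.py
```

```text
0.244 -0.2; 0.242 0.0; 0.24 0.2; 0.238 0.1; 0.236 -0.2; 0.234 -0.3; 0.232 -0.4; 0.23 1.8; 0.228 9.3; t 24.2917 [0.67655771 0.07334672 0.23028019]
f 0.10566665871285957
27.9167
bench w5 [0.4533, -0.2359, 0.0, 0.4198] [0.11]
bench w5+w1 [0.453, -0.2363, 0.0, 0.4194] [0.11 0.15]
```

Contact came at exactly the predicted 0.230 m, and the close-up fit confirms the bench pair's pose. On to the second pair.

```bash
cat > r3.py <<'E'
from hang import *
p=np.array([.4535,-.236,.215])
arm.line_to(p,.12);print(np.round(arm.read_ft_force(),1));b=grip(p)
arm.line_to([p[0],p[1],.27],.1);print('lift',fz()-b,arm.read_opening())
arm.line_to([p[0],p[1],.41],.25)
h,z=place(-.075)
arm.move_gripper(.6);print('f',fz())
arm.line_to([h[0],h[1],z+.1],.15);arm.line_to([.5,-.2,.42],.3);wshot('w6');print(arm.read_time())
sc=snapshot('scene');tp=snapshot('top')
I=[]
w=tile(cv2.imread('pics/w6.png'),wcam('w6'),[],0,0,640,200,1.25)
cv2.imwrite('pics/c6.png',np.vstack([w,np.hstack([tile(sc,cam('scene'),[],170,140,340,175,1.25*400/425),tile(tp,cam('top'),[],185,100,300,150,1.3333)[:tile(sc,cam('scene'),[],170,140,340,175,1.25*400/425).shape[0]]]) if 0 else np.hstack([cv2.resize(sc[130:330,150:510],(450,250)),cv2.resize(tp[120:270,190:400],(350,250))])]))
E
python3 r3.py
```

```text
[ 0.3 -0.3 -0. ]
grip 0.28632990255422824 80.1570725440979 29.675
lift -1.7404242870355606 0.284123493825233
0.244 0.2; 0.242 0.3; 0.24 -0.2; 0.238 0.3; 0.236 0.4; 0.234 0.1; 0.232 0.1; 0.23 2.6; 0.228 9.5; t 38.475 [ 0.66991615 -0.07657813  0.23032909]
f 0.049043953799085854
40.7667
```

View pics/c6.png

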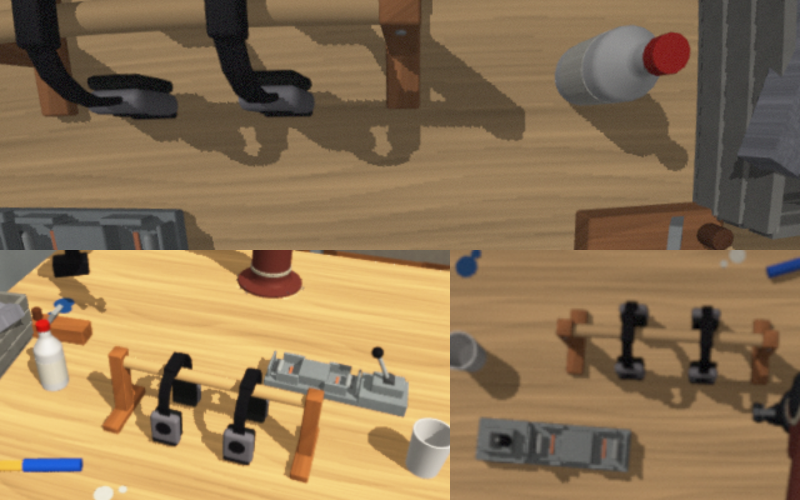

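Both pairs hang upright on the bar with one cup on each side, the lever leans towards the pockets, and the glue bottle, cup and plane have not moved. The gripper is clear of everything, so I'm handing in.

```bash
python3 -c "
from station import ticket
print(ticket.finish_job())"
```

```text
the job is handed in; nothing more can be done
None
```

The cradle is switched off, both pairs of ear defenders hang side by side on the rail with one cup on each side, the glue bottle, cup and plane stayed where they were, and the job was handed in at about 41 s.

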